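# Press a tight canister lid home with the bench screw press

### The arm

A 7-joint arm with a two-finger parallel gripper is mounted at the origin on a cart in front of the work surface, level with it; the furniture and walls round the work are solid. World frame = base frame: x ahead of the robot, y to its left, z up, the work surface at z = 0. Lengths are in mm, angles in rad, forces in N, time in s.
With the tool pointing down it reaches from about 425 to 950 mm from the base axis. Payload 4.7 kg.
Tool frame: the origin (TCP) lies on the mounting face of the last link; the fingertips stand 173 mm ahead of it and the grasp point (between the pads) lies 155 mm ahead of it; z points along the fingers, y is the line along which they close (so a half turn about z gives the same grasp; the last joint's range is limited). The gripper opens to 85 mm and grips with 20 to 120 N. Pads are 22 mm wide; open, the fingers measure 114 mm over their backs; the gripper's body (76 mm by 85 mm) begins 54 mm behind the grasp point. The pads swing forward as they close: fully open they stand 13 mm farther back than shut.
Start: joints at [1.163, 0.469, -0.049, 1.532, 0.024, 1.141, -0.082], TCP at [249.654, -627.139, 404.735] pointing down, gripper open.
Joint ranges: [-2.59, 2.59], [-0.33, 1.99], [-1.39, 1.29], [0.1, 2.45], [-1.04, 4.18], [0.21, 1.99], [-2.66, 2.66]. Speed limits (rad/s): [2.57, 2.57, 3.14, 3.14, 3.14, 3.14, 3.14].

### API

Orientations are given as a unit quaternion [w, x, y, z].
In Python, from rig import r gives the robot as it stands.
- The arm moves only by the shell command python3 -m crank 'ROWS' [FORCE]. ROWS is a JSON object whose one key "rows" holds a list of rows, each an object with "gripper": the finger opening in mm, from 0 to 85.4; "translation": the shift along the tool's x, y, z in units of 60 mm (1.0 is 60 mm), a list of three; "yaw": the turn about the tool's z in units of 10 degrees (1.0 is 10 degrees). A call has 1 to 12 rows; each row is the pose to reach, as a shift and turn from the pose commanded when the call began, along the tool's axes at that moment; what a row does not reach only later rows make up. A row lasts 1/8 s, in which the tool goes at most 62.5 mm and 10.7 degrees, less where a joint would pass 70% of its speed; a pose out of reach is approached as far as the arm can. A call with a gripper value outside its range is refused whole. The fingers move at their own pace and stop on an object; FORCE is the grip in N (left out, the last holds). Time passes only in rows, so rows that repeat a pose let the fingers close. It gives the time, the measured TCP pose, the force, the opening and the grip force at its end, in the units of the state.
- r.state(): the state, without advancing time (a new reading comes with each control period).
- r.capture(name): name is "side" or "top"; returns the picture (400x640x3 uint8, red, green, blue); there is no depth.
- r.camera_params(name): a dict with "fovy" (degrees; the focal length in pixels is half the picture's height over the tangent of half this angle, whatever the lens; pixels are square), "cx", "cy" (the principal point, pixels), "k1" (the pictures are not rectified: a ray, as slopes to the right and down, at radius r is drawn at 1 + k1 r^2 times it, then the intrinsics apply), "rvec" (rotation vector, rad) and "tvec" (3), from world to camera coordinates, as OpenCV has them. Camera axes: x right, y down, z forward; pixel columns grow to the right and rows downward; lengths in mm; the calibration is good to about 2 mm. A picture is of the moment at which its call begins. camera_params takes no time and is no camera call.
- r.sign_off(): hands the job in; it is judged then, once.
Trained networks look in the newest picture that a camera, given by its name, has taken for a name from the list of things; names that differ only in an ending like _2 or _b are one class to them, and where a whole thing is asked for, a point or a joint stands for the part that bears it (a point fixed in the world has none). Each returns a list of dicts, best first, with "score" (0 to 1); they miss things now and then, are a little off and sometimes report something else, mostly with a low value. They report only what shows in the picture. A call takes as long as a camera call. They do not tell look-alikes from the thing itself.
- r.find_in(camera, target): "bbox" ([left, top, right, bottom] in pixels, round what is visible of it).
- r.place_of(camera, target): "centre" ([column, row] in pixels: a listed point, or the origin of a listed thing).
The state is a dict: "clock": time; "joints": joint angles; "qvel": joint speeds; "tau": joint torques, N m; "tool_pos": TCP position; "orientation": TCP orientation; "wrist_force": force on the tool from outside, world axes, zero at the start; "moment": the same for the moment, N m; "finger_gap": finger opening in mm; "finger_force": force on a finger pad.
Only numpy, scipy, OpenCV 4.12 (cv2) and the standard library are available. Lean on these libraries where they do the work, as an engineer would, in place of code of your own. Each camera call takes 0.05 s, during which the arm holds its last target. There are 200 camera calls.

### The job

The canister in the bench screw press has its tight lid only started. Fit the loose crank fully onto the square end of the press's screw, wind it round clockwise until the lid is fully home and the press goes firm (stop there, do not crush the canister), then wind it back about a turn so that the plate stands clear of the lid. Leave the crank seated on the screw and do not push the other things about.

Things in the scene. Friction and masses are not known exactly. Their poses are not given: they have to be found in the camera images.
- press: Green bench screw press, fixed: base 200 x 262 x 12 mm with a 2 mm rubber mat, two 22 mm columns 208 mm apart along y, a green cross beam 48 x 250 mm on top of them, its top 196 mm above the origin (end nuts to 213 mm). Origin: centre of the base's underside; x front to back, y along the beam, z up. Place and yaw vary.
- ram: Pressing plate, a steel disc 116 mm wide with an 8 mm soft rubber face, on a crosshead that slides on the columns. Origin: centre of the rubber's underside, which meets the lid. It moves only up and down, 16 mm per turn of the screw: clockwise (seen from above) drives it down, the other way lifts it. It starts 16 to 31 mm above the raised lid.
- spindle_tip (a point): Centre of the top of the upright screw. Its top 22 mm is a square, 14 mm across flats, the upper 2 mm tapering to 13 mm; below it a round shoulder 21 mm wide. The flats may point any way: this is not given, and this point's axes do not turn with the screw. The screw sinks and rises with the plate (tip always 111 mm above the ram's origin). Its own friction (0.12 N m) holds it still.
- crank: Loose dark steel crank, 0.31 kg, standing on its hub, z up, x along the arm to the knob. Origin: centre of the hub's underside (34 x 34 mm, 22 mm tall), the mouth of a blind square socket open downward, 16 mm across flats, 18 mm deep, flats parallel to x and y. Arm 17 mm wide, x = -34 to 74 mm, z = 22 to 30 mm. Over the hub a boss to grip, 25 mm (x) by 22 mm (y), z = 30 to 54 mm.
- knob_grip (a point): Point on the upright axis of the crank's black knob, 62 mm from the hub's axis, 60 mm above the crank's origin. The knob is a round sleeve 22 mm wide, z = 34 to 78 mm in the crank's frame, and spins freely on its pin: a hand holding it can go round without turning. Winding the free screw takes about 2 N here.
- socket_roof (a point): Centre of the roof of the crank's socket, 18 mm above the crank's origin. Fully seated, it rests on the tip of the screw (the two points coincide). On the other side from the knob the arm carries a round counterweight 32 mm wide, z = 17 to 35 mm in the crank's frame.
- canister: Black round canister, 162 mm wide, 97 mm tall with its lid home, 1.6 kg, standing under the plate on the press's mat (14 mm above the press's origin). Origin: centre of its underside, z up. It is crushed by more than 250 N from the plate (about 10 to 12 N at the knob).
- canister_lid (a joint): How far the lid stands above home (m): 0 fully home, 0.005 to 0.008 at the start. It slides down under about 25 N (1 N more at the knob). Once home it is solid: the plate's force climbs about 90 N for each further radian of the crank (about 3.5 N at the knob) as the rubber yields.
- timer: Bystander: white kitchen timer with a red knob, 62 x 62 x 51 mm, in front of the press. Origin: centre of its underside.
- tape: Bystander: roll of brown tape lying flat, 96 mm wide, 25 mm tall. Origin: centre of its underside.
- tub_bottle: Bystander: white plastic tub lying on its side, 149 x 85 x 85 mm, behind the crank. Origin: below its middle, on the table.
Not all that is in view belongs to the job. Several things have the shape of the crank; the one meant has the colours described above.

How it is judged:
By the outcome, as a careful person would: the job done as asked, in the order asked, and still so for the second after the job is handed in, with the robot touching nothing.
It also fails if it takes over 72 s, if anything falls off the work surface, if the arm or the gripper's body presses on something with over 40 N, if the wrist force passes 120 N, or if a joint passes its speed limit or range.

## Working session

There is one attempt and no reset: what is moved stays moved. The work goes in short steps, Python scripts to look and compute and a shell command to move; the robot and the scene stay as the last step left them, time stands still between calls to the robot, and variables do not carry over. Pictures are saved under pics/ and viewed, at most 10 in all, crops included, and the job is handed in when it is done.

```bash
ls; mkdir -p pics
cat > h.py <<'E'
import numpy as np, cv2
from rig import r
def cam(n):
    p=r.camera_params(n); f=200/np.tan(np.radians(p["fovy"])/2)
    R=cv2.Rodrigues(np.array(p["rvec"],float))[0]; t=np.array(p["tvec"],float)
    return p,f,R,t
def ray(n,uv):
    p,f,R,t=cam(n); d=np.array([(uv[0]-p["cx"])/f,(uv[1]-p["cy"])/f]); s=d.copy()
    for _ in range(30): s=d/(1+p["k1"]*(s@s))
    v=R.T@np.array([s[0],s[1],1]); return -R.T@t, v/np.linalg.norm(v)
def at_z(n,uv,z):
    o,v=ray(n,uv); return o+v*(z-o[2])/v[2]
def proj(n,P):
    p,f,R,t=cam(n); c=R@np.array(P,float)+t; s=c[:2]/c[2]; s=s*(1+p["k1"]*(s@s)); return s*f+[p["cx"],p["cy"]]
def tri(a,b):
    (o1,v1),(o2,v2)=ray("side",a),ray("top",b)
    A=np.stack([v1,-v2],1); k=np.linalg.lstsq(A,o2-o1,rcond=None)[0]
    p,q=o1+k[0]*v1,o2+k[1]*v2; return (p+q)/2,np.linalg.norm(p-q)
def save(n,name,crop=None,s=1):
    im=r.capture(n)
    if crop: im=im[crop[1]:crop[3],crop[0]:crop[2]]
    cv2.imwrite("pics/"+name,cv2.resize(im[:,:,::-1],None,fx=s,fy=s,interpolation=cv2.INTER_CUBIC))
E
python3 - <<'E'
from h import *
a=r.capture("side");b=r.capture("top")
im=np.vstack([a,b])[:,:,::-1]
cv2.imwrite("pics/a.png",cv2.resize(im,(600*640//800*1,600)) if 0 else a[:,:,::-1]);cv2.imwrite("pics/b.png",b[:,:,::-1])
for n in("side","top"):
    print(n,[x.round(0) for x in ray(n,(320,200))])
    for t in("press","ram","spindle_tip","crank","knob_grip","socket_roof","canister","timer","tape","tub_bottle"):
        print(t,[(round(x["score"],2),np.round(x["centre"],1).tolist()) for x in r.place_of(n,t)[:4]])
print(r.state())
E
```

```text
pics
side [array([ 180.,  631., 1239.]), array([ 0., -0., -1.])]
press [(0.75, [349.6, 152.7]), (0.57, [287.8, 260.9])]
ram [(0.84, [285.3, 238.9])]
spindle_tip [(0.75, [284.3, 211.8]), (0.32, [283.5, 258.2])]
crank [(0.82, [415.5, 201.2]), (0.81, [363.9, 173.3])]
knob_grip [(0.96, [347.5, 151.1]), (0.73, [404.5, 171.4])]
socket_roof [(0.65, [362.0, 169.1]), (0.63, [362.6, 173.7]), (0.6, [417.3, 198.7])]
canister [(0.79, [287.8, 260.3])]
timer [(0.63, [366.6, 222.6])]
tape [(0.59, [299.5, 335.2])]
tub_bottle [(0.94, [289.3, 162.3])]
top [array([ 441.,  -16., 1174.]), array([ 0.,  0., -1.])]
press []
ram [(0.96, [276.9, 199.7])]
spindle_tip [(0.94, [269.8, 191.6]), (0.71, [410.1, 216.1])]
crank [(0.85, [412.5, 281.0]), (0.79, [410.8, 214.1])]
knob_grip [(0.76, [423.8, 259.7]), (0.59, [415.6, 190.4])]
socket_roof [(0.96, [412.2, 282.3]), (0.62, [411.0, 220.8])]
canister [(0.79, [281.6, 202.5])]
timer [(0.64, [358.0, 250.3])]
tape [(0.93, [230.2, 245.8])]
tub_bottle [(0.57, [379.9, 145.7])]
{'clock': 1.1, 'joints': array([ 1.16307585,  0.46857411, -0.04858487,  1.53249131,  0.02411997,
        1.14100329, -0.08230947]), 'qvel': array([-0.00110379,  0.00047725,  0.0009375 , -0.00097674, -0.00172908,
        0.00112513, -0.00074649]), 'tau': array([-4.41953362e-04, -5.10178435e+01, -4.72458370e-02, -2.38015401e+01,
        1.07875897e-02,  8.55343151e-04, -6.88756487e-06]), 'tool_pos': array([ 249.65922322, -627.13557257,  404.75596033]), 'orientation': array([5.18427914e-05, 9.82115903e-01, 1.88277322e-01, 1.84520618e-05]), 'wrist_force': array([ 0.76180017, -0.16722364,  0.39236538]), 'moment': array([ 0.00860062,  0.02282526, -0.06912894]), 'finger_force': 0.0, 'finger_gap': 85.10443288496067}
```

View pics/a.png

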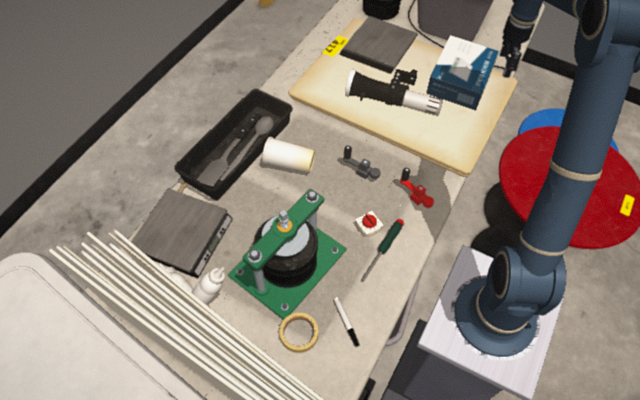

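View pics/b.png

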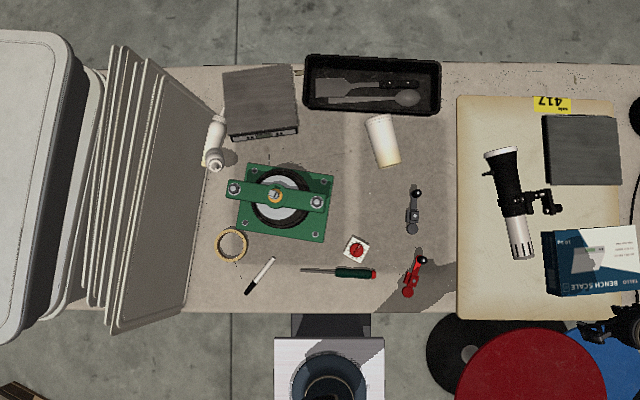

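The side view shows the dark crank at about (362,168) and the top view at (413,212). The red look-alike is at side (414,192) and top (413,278). No other crank-like thing is in view, though the microscope arm at top (545,203) has a vaguely similar shape. I choose the dark steel one with the black knob and check it in a close crop, along with the screw tip.

Run:
```python
from h import *
ims=[]
for n,c in(("side",(325,135,395,190)),("top",(377,177,447,232)),("side",(250,190,320,245)),("top",(240,165,310,220))):
    im=r.capture(n)[c[1]:c[3],c[0]:c[2],::-1]; ims.append(cv2.resize(im,None,fx=5.4,fy=5.4,interpolation=cv2.INTER_CUBIC))
cv2.imwrite("pics/c.png",np.vstack([np.hstack(ims[:2]),np.hstack(ims[2:])]))
for n in("side","top"):
    p,f,R,t=cam(n); print(n,f,p["k1"],-R.T@t)
P=lambda a,b:print(np.round(tri(a,b)[0],1),round(tri(a,b)[1],1))
P((284.3,211.8),(269.8,191.6));P((347.5,151.1),(415.6,190.4));P((362.3,171),(411,220.8));P((363.9,173.3),(410.8,214.1));P((287.8,260.3),(281.6,202.5));P((285.3,238.9),(276.9,199.7))
for n,uv,z in(("top",(358,250.3),0),("top",(230.2,245.8),0),("top",(379.9,145.7),0)):print(at_z(n,uv,z).round())
from scipy.spatial.transform import Rotation as Ro
print(Ro.from_quat(r.state()["orientation"],scalar_first=True).as_matrix().round(3))
```

```text
side 509.38243270868765 -0.09856056876458702 [ 179.99186881  630.90950127 1238.81594826]
top 399.9632364862363 -0.07223067393910824 [ 441.27957573  -15.55190416 1174.20576402]
[542.9 129.3 263.6] 5.5
[ 564.7 -246.9   63.4] 7.2
[ 492.7 -234.3   25.3] 17.0
[ 502.8 -244.4   -3.5] 6.3
[540.2 133.3  30. ] 0.3
[539.9 131.8 142.7] 4.2
[401. -86.   0.]
[416. 289.   0.]
[ 711. -156.    0.]
[[ 0.929  0.37   0.   ]
 [ 0.37  -0.929  0.   ]
 [ 0.     0.    -1.   ]]
```

View pics/c.png

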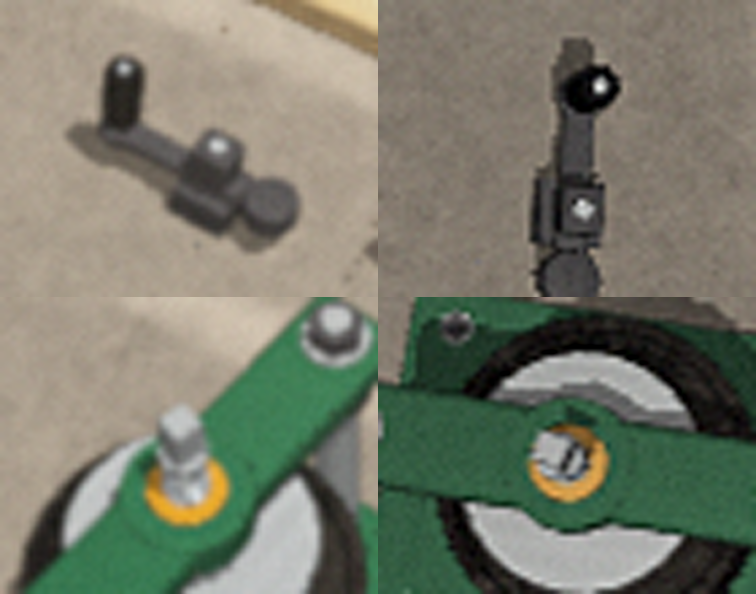

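The crop confirms the dark steel crank with a black knob: boss top at side (365.3,162.5) and top (414.4,215), knob top at side (347.5,146) and top (417.8,192.6). The screw's square tip is at side (283.5,212.4) and top (271,192.4). Next I fit the poses.

Run:
```python
from h import *
from scipy.optimize import least_squares
obs=[("side",(0,0,54),(365.3,162.5)),("top",(0,0,54),(414.4,215)),("side",(62,0,78),(347.5,146)),("top",(62,0,78),(417.8,192.6)),("side",(62,0,60),(347.5,151.1)),("top",(62,0,60),(415.6,190.4))]
def f(q):
    c,s=np.cos(q[2]),np.sin(q[2]); 
    return np.concatenate([proj(n,(q[0]+c*p[0]-s*p[1],q[1]+s*p[0]+c*p[1],p[2]))-uv for n,p,uv in obs])
s=least_squares(f,[500,-240,.2]);print("crank",s.x.round(3),f(s.x).round(1))
for n,p,uv in obs: print(n,p,at_z(n,uv,p[2]).round(1))
for z in(245,250,255,260):print(z,at_z("side",(283.5,212.4),z).round(1),at_z("top",(271,192.4),z).round(1))
# ram white disc etc
print("can",at_z("side",(287.8,260.3),14).round(1),at_z("top",(281.6,202.5),14).round(1))
for k in range(3):
  for n in("side","top"):
    r.capture(n);print(n,[np.round(r.place_of(n,t)[0]["centre"],1).tolist() for t in("spindle_tip","ram","canister","knob_grip")if r.place_of(n,t)])
# grid of nut tops: beam nuts
```

```text
crank [ 5.01280e+02 -2.42742e+02 -1.02000e-01] [-0.7 -0.3  0.2 -0.5 -0.1  1.5  0.2 -1.  -0.4  0.3  1.1  1.9]
side (0, 0, 54) [ 498.9 -242.6   54. ]
top (0, 0, 54) [ 499.9 -242.2   54. ]
side (62, 0, 78) [ 565.4 -254.4   78. ]
top (62, 0, 78) [ 560.2 -248.4   78. ]
side (62, 0, 60) [ 562.4 -250.6   60. ]
top (62, 0, 60) [ 568.5 -246.3   60. ]
245 [547.8 121.3 245. ] [545.7 130.5 245. ]
250 [546.  123.8 250. ] [545.2 129.7 250. ]
255 [544.1 126.4 255. ] [544.6 128.9 255. ]
260 [542.3 129.  260. ] [544.1 128.1 260. ]
can [544.8 126.6  14. ] [541.7 135.4  14. ]
side [[363.0, 171.0], [284.6, 238.5], [285.1, 258.0], [405.6, 172.3]]
top [[270.6, 193.8], [274.7, 200.0], [285.9, 202.8], [424.4, 257.9]]
side [[284.5, 212.9], [284.3, 239.3], [286.2, 258.9], [348.5, 147.8]]
top [[274.8, 199.2], [285.2, 203.7], [412.8, 192.5]]
side [[284.1, 211.4], [284.6, 239.0], [285.3, 260.9], [400.9, 173.8]]
top [[273.5, 195.7], [275.0, 197.3], [284.8, 199.1], [414.0, 190.9]]
```

Crank origin is about (501,-242.5) with yaw -0.10 rad, and the screw axis is about (544.5,128.5) with its tip near z 255. Next I compute the approach shift in tool units and zoom on the square to get its angle.

```bash
cat >> h.py <<'E'
from scipy.spatial.transform import Rotation as Ro
def pose():
    s=r.state(); return np.array(s["tool_pos"]),Ro.from_quat(s["orientation"],scalar_first=True).as_matrix(),s
def shift(P):
    p,R,s=pose(); return (R.T@(np.array(P)-p)/60).round(3)
def heading():  # world yaw of tool x, deg
    R=pose()[1]; return np.degrees(np.arctan2(R[1,0],R[0,0]))
E
python3 - <<'E'
from h import *
print(heading(),shift((501,-242.5,404.7)),shift((501,-242.5,199)))
ims=[]
for n,c in(("side",(266,197,301,237)),("top",(255,176,290,216))):
    im=np.mean([r.capture(n).astype(float) for _ in range(3)],0).astype(np.uint8)[c[1]:c[3],c[0]:c[2],::-1]; im=cv2.resize(im,None,fx=11,fy=11,interpolation=cv2.INTER_CUBIC)
    ims.append(im)
cv2.imwrite("pics/d.png",np.hstack(ims))
E
```

```text
21.70137136583735 [ 6.263 -4.407  0.   ] [ 6.263 -4.408  3.429]
```

View pics/d.png

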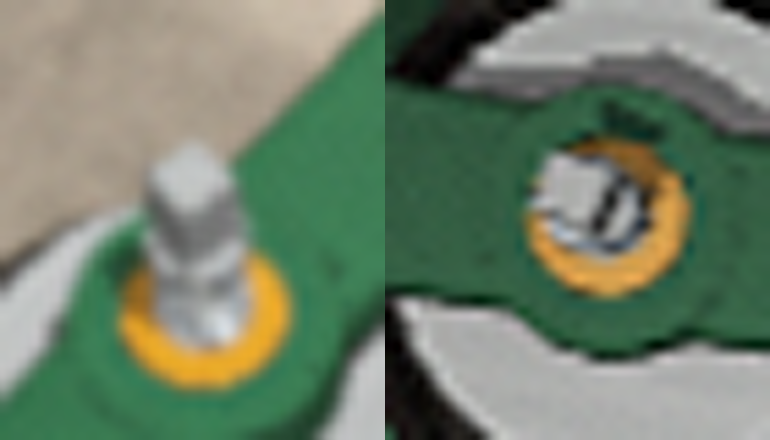

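The tip's square face shows in the side crop with corners at about (195,140), (150,180), (190,205) and (235,170), and in the top crop at about (550,155), (608,165), (590,215) and (535,200). I turn these into an angle by code and move over the crank in the meantime.

```bash
python3 - <<'E'
from h import *
for n,c,ps in(("side",(266,197),[(195,140),(150,180),(190,205),(235,170)]),("top",(255-35,176),[(550,155),(535,200),(590,215),(608,165)])):
    W=np.array([at_z(n,((x+.5)/11-.5+c[0],(y+.5)/11-.5+c[1]),256)[:2] for x,y in ps])
    e=np.roll(W,-1,0)-W; print(n,W.mean(0).round(1),np.linalg.norm(e,axis=1).round(1),(np.degrees(np.arctan2(e[:,1],e[:,0]))%90).round(0))
    z=np.exp(4j*np.arctan2(e[:,1],e[:,0])).sum(); print(np.degrees(np.angle(z)/4)%90)
E
python3 -m crank '{"rows":[{"gripper":60,"translation":[0,0,-0.8],"yaw":0},{"gripper":60,"translation":[0.8,-0.5,-0.8],"yaw":0.5},{"gripper":60,"translation":[1.6,-1.1,-0.8],"yaw":1},{"gripper":60,"translation":[2.4,-1.7,-0.8],"yaw":1.5},{"gripper":60,"translation":[3.2,-2.2,-0.5],"yaw":2},{"gripper":60,"translation":[4.0,-2.8,0],"yaw":2.5},{"gripper":60,"translation":[4.8,-3.4,0.5],"yaw":2.75},{"gripper":60,"translation":[5.6,-3.95,1.2],"yaw":2.75},{"gripper":60,"translation":[6.26,-4.41,1.8],"yaw":2.75},{"gripper":60,"translation":[6.26,-4.41,2.0],"yaw":2.75},{"gripper":60,"translation":[6.26,-4.41,2.0],"yaw":2.75}]}'
```

```text
side [544.7 127.3] [13.3 10.4 12.4 11.3] [77. 84. 73. 79.]
77.95340638416022
top [544.9 127.7] [10.  12.1 11.2 12.5] [72. 74. 70. 80.]
74.05680216804762
clock: 5.62
tool_pos: [500.9, -241.0, 283.3]
orientation: [-0.001, 0.999, -0.049, -0.002]
wrist_force: [-0.7, 0.2, -0.1]
finger_gap: 59.7
finger_force: 0.0
```

```bash
python3 -m crank '{"rows":[{"gripper":60,"translation":[0,0.02,0.7],"yaw":0},{"gripper":60,"translation":[0,0.02,1.38],"yaw":0},{"gripper":60,"translation":[0,0.02,1.38],"yaw":0},{"gripper":0,"translation":[0,0.02,1.38],"yaw":0},{"gripper":0,"translation":[0,0.02,1.38],"yaw":0},{"gripper":0,"translation":[0,0.02,1.38],"yaw":0},{"gripper":0,"translation":[0,0.02,1.38],"yaw":0},{"gripper":0,"translation":[0,0.02,1.38],"yaw":0}]}' 60
python3 - <<'E'
from h import *
print(heading(),pose()[2]["finger_gap"],pose()[0])
save("side","e.png",(300,100,440,205),5)
E
```

```text
clock: 6.62
tool_pos: [501.6, -244.1, 204.2]
orientation: [0.001, 0.999, -0.051, 0.002]
wrist_force: [-0.2, -0.0, 7.9]
finger_gap: 20.8
finger_force: 59.9
-5.800571311842732 20.752688072552676 [ 501.56008627 -244.13682932  204.21653916]
```

View pics/e.png

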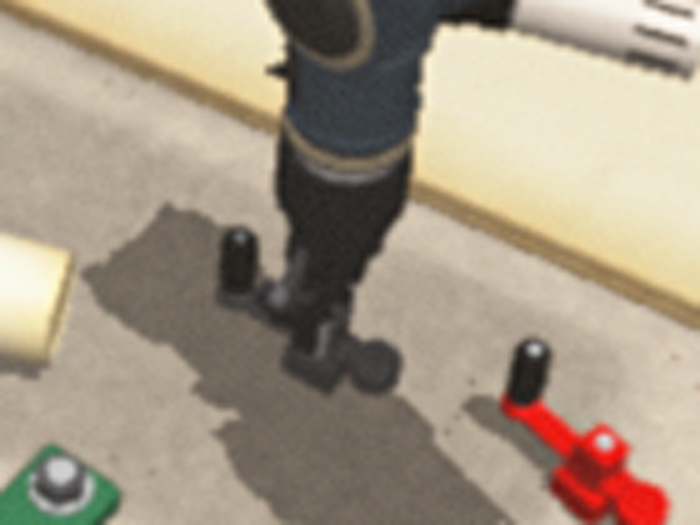

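The crank is held by its boss (pads at about (315,335) in the crop), and the knob is clear at (240,265). Next I lift it and carry it above the screw, turned to -14°.

```bash
python3 -m crank '{"rows":[{"gripper":0,"translation":[0,0,-0.5],"yaw":0},{"gripper":0,"translation":[0,0,-1.4],"yaw":0},{"gripper":0,"translation":[0,0,-2.3],"yaw":0},{"gripper":0,"translation":[0,-0.5,-3.1],"yaw":0.2},{"gripper":0,"translation":[0,-1.1,-3.9],"yaw":0.4},{"gripper":0,"translation":[0,-1.7,-4.6],"yaw":0.6},{"gripper":0,"translation":[0,-2.5,-5.0],"yaw":0.8},{"gripper":0,"translation":[0,-3.4,-5.0],"yaw":0.82},{"gripper":0,"translation":[0.05,-4.3,-5.0],"yaw":0.82},{"gripper":0,"translation":[0.09,-5.2,-5.0],"yaw":0.82},{"gripper":0,"translation":[0.09,-6.0,-5.0],"yaw":0.82},{"gripper":0,"translation":[0.09,-6.235,-5.0],"yaw":0.82}]}'
python3 -m crank '{"rows":[{"gripper":0,"translation":[0,0,0],"yaw":0},{"gripper":0,"translation":[0,0,0],"yaw":0}]}'
python3 - <<'E'
from h import *
p=pose();print(heading(),p[0],p[2]["wrist_force"],p[2]["finger_gap"])
ims=[]
for n in("side","top"):
    im=r.capture(n); c=(245,140,315,225) if n=="side" else (225,145,295,230)
    ims.append(cv2.resize(im[c[1]:c[3],c[0]:c[2],::-1],None,fx=5.5,fy=5.5,interpolation=cv2.INTER_CUBIC))
    # expected crank features
    o=p[0]-[0,0,204]; h=np.radians(heading())
    for nm,x,z in(("knobtop",62,78),("boss",0,54),("mouth",0,0)): print(n,nm,((proj(n,o+[x*np.cos(h),x*np.sin(h),z])-c[:2]+.5)*5.5-.5).round())
    print(n,[(round(x["score"],2),np.round(x["centre"],1)) for t in("knob_grip","spindle_tip") for x in r.place_of(n,t)[:2]],proj(n,o+[62*np.cos(h),62*np.sin(h),60]).round(1))
cv2.imwrite("pics/f.png",np.hstack(ims))
E
```

```text
clock: 8.18
tool_pos: [542.7, 131.9, 501.9]
orientation: [-0.001, 0.993, -0.119, -0.0]
wrist_force: [-0.5, -0.5, -3.8]
finger_gap: 20.6
finger_force: 59.5
clock: 8.43
tool_pos: [543.9, 126.0, 501.8]
orientation: [0.001, 0.992, -0.123, 0.0]
wrist_force: [-0.9, -0.0, -3.2]
finger_gap: 20.8
finger_force: 59.5
-14.169111988231716 [543.89523481 125.97656779 501.7861453 ] [-0.90029163 -0.04390103 -3.16414599] 20.767612403869666
side knobtop [ 87. 140.]
side boss [203. 266.]
side mouth [210. 343.]
side [(0.73, array([263.3, 168.9])), (0.69, array([406.7, 173. ])), (0.62, array([281.6, 211.9]))] [261.2 170.2]
top knobtop [254.  67.]
top boss [223. 237.]
top mouth [246. 253.]
top [(0.89, array([420.7, 256.9])), (0.71, array([268.6, 159. ])), (0.75, array([270.6, 193.3]))] [272.2 158.5]
```

View pics/f.png

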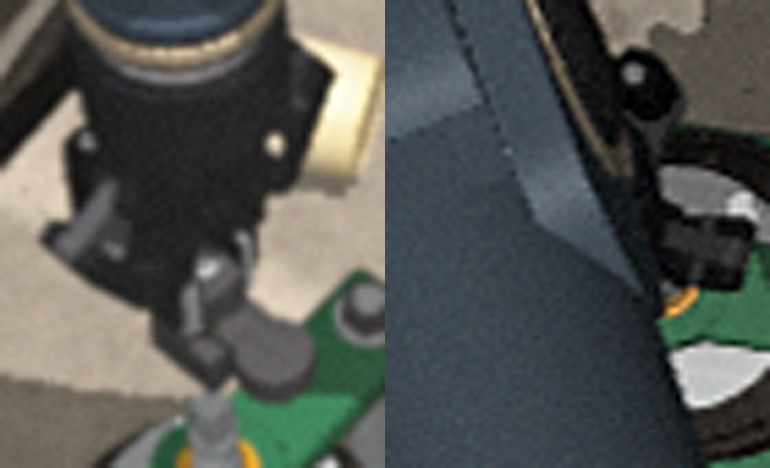

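The side crop shows the knob top at (88,140), matching the predicted (87,140). The top crop shows it at (252,72) against a predicted (254,67), so the grasp is good to about 2 mm. The tip shows just below the hub, at side (212,398). I lower in steps, watching the force.

```bash
python3 -c "
from h import *
print(pose()[0],shift((545.5,127.5,470)))"
python3 -m crank '{"rows":[{"gripper":0,"translation":[0.02,-0.03,0.25],"yaw":0},{"gripper":0,"translation":[0.02,-0.03,0.5],"yaw":0},{"gripper":0,"translation":[0.02,-0.03,0.5],"yaw":0},{"gripper":0,"translation":[0.02,-0.03,0.5],"yaw":0}]}'
python3 -c "
from h import *
print(pose()[0],shift((545.5,127.5,470)))"
```

```text
[543.8468274  127.25494523 501.9946187 ] [ 0.026 -0.011  0.533]
clock: 9.22
tool_pos: [545.5, 129.6, 471.8]
orientation: [0.0, 0.993, -0.122, -0.0]
wrist_force: [-0.5, -0.4, -3.4]
finger_gap: 20.7
finger_force: 59.6
[545.51356813 129.58477991 471.77933115] [0.008 0.034 0.03 ]
```

```bash
python3 -m crank '{"rows":[{"gripper":0,"translation":[0.0,0.035,0.05],"yaw":0},{"gripper":0,"translation":[0,0.035,0.1],"yaw":0},{"gripper":0,"translation":[0,0.035,0.15],"yaw":0},{"gripper":0,"translation":[0,0.035,0.2],"yaw":0},{"gripper":0,"translation":[0,0.035,0.2],"yaw":0}]}'
python3 -m crank '{"rows":[{"gripper":0,"translation":[0,0,0.03],"yaw":0},{"gripper":0,"translation":[0,0,0.06],"yaw":0},{"gripper":0,"translation":[0,0,0.1],"yaw":0},{"gripper":0,"translation":[0,0,0.1],"yaw":0}]}'
```

```text
clock: 9.85
tool_pos: [544.8, 127.5, 459.6]
orientation: [0.0, 0.993, -0.122, -0.0]
wrist_force: [0.3, -0.4, -3.2]
finger_gap: 20.8
finger_force: 59.6
clock: 10.35
tool_pos: [545.5, 127.1, 454.1]
orientation: [-0.0, 0.993, -0.122, 0.001]
wrist_force: [2.8, -1.1, -0.6]
finger_gap: 20.7
finger_force: 59.8
```

```bash
python3 -m crank '{"rows":[{"gripper":0,"translation":[0.01,0,0.04],"yaw":0},{"gripper":0,"translation":[0.01,0,0.08],"yaw":0},{"gripper":0,"translation":[0.01,0,0.08],"yaw":0}]}'
```

```text
clock: 10.72
tool_pos: [545.9, 126.9, 448.7]
orientation: [0.0, 0.993, -0.122, 0.0]
wrist_force: [4.7, -1.8, -3.4]
finger_gap: 20.9
finger_force: 59.8
```

```bash
python3 -m crank '{"rows":[{"gripper":0,"translation":[0.02,0.01,0.04],"yaw":0},{"gripper":0,"translation":[0.02,0.01,0.08],"yaw":0},{"gripper":0,"translation":[0.02,0.01,0.08],"yaw":0}]}'
python3 -m crank '{"rows":[{"gripper":0,"translation":[0.01,0.01,0.04],"yaw":0},{"gripper":0,"translation":[0.01,0.01,0.08],"yaw":0},{"gripper":0,"translation":[0.01,0.01,0.08],"yaw":0}]}'
```

```text
clock: 11.1
tool_pos: [546.3, 126.7, 443.8]
orientation: [-0.0, 0.993, -0.122, -0.0]
wrist_force: [2.9, -0.2, -3.9]
finger_gap: 20.9
finger_force: 59.6
clock: 11.48
tool_pos: [546.6, 126.3, 439.7]
orientation: [-0.0, 0.993, -0.122, -0.0]
wrist_force: [-0.6, 1.4, -0.5]
finger_gap: 21.0
finger_force: 59.9
```

```bash
python3 -m crank '{"rows":[{"gripper":0,"translation":[0,-0.01,0.03],"yaw":0},{"gripper":0,"translation":[0,-0.01,0.06],"yaw":0},{"gripper":0,"translation":[0,-0.01,0.06],"yaw":0}]}'
python3 -m crank '{"rows":[{"gripper":0,"translation":[0,-0.01,0.03],"yaw":0},{"gripper":0,"translation":[0,-0.01,0.03],"yaw":0}]}'
```

```text
clock: 11.85
tool_pos: [546.5, 126.6, 439.5]
orientation: [0.0, 0.993, -0.122, 0.0]
wrist_force: [-6.8, -1.3, 16.8]
finger_gap: 21.1
finger_force: 62.4
clock: 12.1
tool_pos: [546.5, 126.9, 439.3]
orientation: [0.001, 0.993, -0.122, 0.001]
wrist_force: [-10.6, -3.4, 23.3]
finger_gap: 20.8
finger_force: 63.5
```

The crank is seated: the force rose at TCP z 439.4, so the crank origin is at about 235 and the tip at about 253. Home is about 31 mm, or 1.95 turns, down. I release the boss, rise and go to the knob.

```bash
python3 -m crank '{"rows":[{"gripper":0,"translation":[0,0,-0.05],"yaw":0},{"gripper":55,"translation":[0,0,-0.05],"yaw":0},{"gripper":55,"translation":[0,0,-0.05],"yaw":0},{"gripper":55,"translation":[0,0,-0.05],"yaw":0},{"gripper":55,"translation":[0,0,-0.05],"yaw":0},{"gripper":55,"translation":[0,0,-0.5],"yaw":0},{"gripper":55,"translation":[0,0,-1.05],"yaw":0},{"gripper":55,"translation":[0.5,0,-1.1],"yaw":0},{"gripper":55,"translation":[1.03,0,-1.1],"yaw":0},{"gripper":55,"translation":[1.03,0,-1.1],"yaw":0},{"gripper":55,"translation":[1.03,0,-1.1],"yaw":0}]}'
python3 - <<'E'
from h import *
p=pose();print(heading(),p[0])
h=np.radians(-14); o=np.array([546.2,126.7,235.2])
k=o+[62*np.cos(h),62*np.sin(h),60]
ims=[]
for n in("side","top"):
    im=r.capture(n); c=(245,140,315,225) if n=="side" else (225,145,295,230)
    ims.append(cv2.resize(im[c[1]:c[3],c[0]:c[2],::-1],None,fx=5.5,fy=5.5,interpolation=cv2.INTER_CUBIC))
    print(n,((proj(n,k+[0,0,18])-c[:2]+.5)*5.5-.5).round(),((proj(n,o+[0,0,54])-c[:2]+.5)*5.5-.5).round())
cv2.imwrite("pics/g.png",np.hstack(ims))
print(shift(k+[0,0,155]))
E
```

```text
clock: 13.48
tool_pos: [606.8, 112.3, 499.7]
orientation: [-0.0, 0.993, -0.122, -0.001]
wrist_force: [-0.5, 0.3, -0.7]
finger_gap: 55.0
finger_force: 0.0
-13.965535305113852 [606.82526988 112.31766568 499.66829899]
side [ 95. 234.] [205. 354.]
top [277.  93.] [248. 250.]
[0.002 0.015 0.833]
```

View pics/g.png

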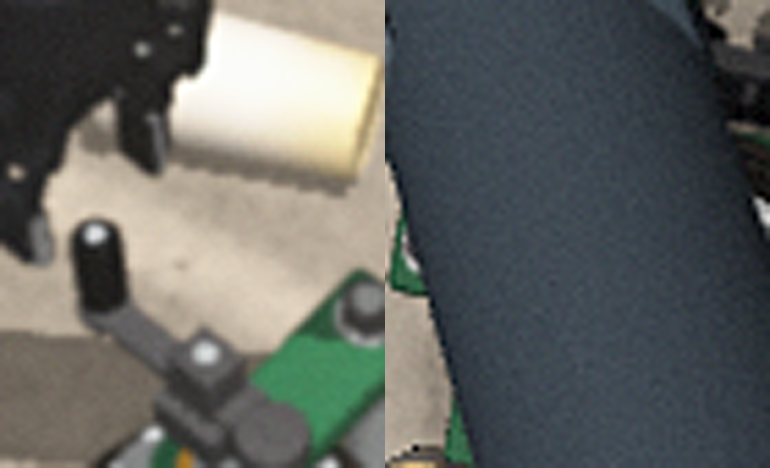

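The side crop shows the crank seated upright on the screw. The knob top is at (96,234) against a predicted (95,234), and the boss at (206,352) against (205,354). I lower over the knob and grip it.

```bash
python3 -m crank '{"rows":[{"gripper":55,"translation":[0,0.01,0.42],"yaw":0},{"gripper":55,"translation":[0,0.01,0.83],"yaw":0},{"gripper":55,"translation":[0,0.01,0.83],"yaw":0},{"gripper":0,"translation":[0,0.01,0.83],"yaw":0},{"gripper":0,"translation":[0,0.01,0.83],"yaw":0},{"gripper":0,"translation":[0,0.01,0.83],"yaw":0},{"gripper":0,"translation":[0,0.01,0.83],"yaw":0}]}' 30
python3 -m crank '{"rows":[{"gripper":0,"translation":[-0.009,0.135,0.006],"yaw":0},{"gripper":0,"translation":[-0.035,0.267,0.011],"yaw":0},{"gripper":0,"translation":[-0.138,0.517,0.022],"yaw":0}]}'
```

```text
clock: 14.45
tool_pos: [607.3, 111.4, 451.4]
orientation: [-0.0, 0.993, -0.122, 0.001]
wrist_force: [0.7, 0.3, 4.1]
finger_gap: 21.4
finger_force: 30.5
clock: 14.82
tool_pos: [591.7, 83.0, 450.1]
orientation: [-0.001, 0.993, -0.122, 0.001]
wrist_force: [-0.4, 1.2, 5.9]
finger_gap: 20.9
finger_force: 31.0
```

```bash
python3 -m crank '{"rows":[{"gripper":0,"translation":[-0.164,0.214,0.011],"yaw":0},{"gripper":0,"translation":[-0.378,0.378,0.022],"yaw":0},{"gripper":0,"translation":[-0.627,0.481,0.033],"yaw":0},{"gripper":0,"translation":[-0.895,0.517,0.044],"yaw":0},{"gripper":0,"translation":[-1.162,0.481,0.056],"yaw":0},{"gripper":0,"translation":[-1.411,0.378,0.067],"yaw":0},{"gripper":0,"translation":[-1.626,0.214,0.078],"yaw":0},{"gripper":0,"translation":[-1.790,0,0.089],"yaw":0},{"gripper":0,"translation":[-1.893,-0.249,0.1],"yaw":0},{"gripper":0,"translation":[-1.928,-0.517,0.111],"yaw":0},{"gripper":0,"translation":[-1.893,-0.784,0.122],"yaw":0},{"gripper":0,"translation":[-1.790,-1.033,0.133],"yaw":0}]}'
cat > fz.py <<'E'
from h import *
p,R,s=pose(); o=np.array([546.2,126.7]); d=p[:2]-o; u=d/np.linalg.norm(d)
t=np.array([u[1],-u[0]]) # clockwise tangent
F=s["wrist_force"]; print("phi",(-np.degrees(np.arctan2(d[1],d[0]))-14)%360,"rad",np.linalg.norm(d),"Frad",F[:2]@u,"Ftan",F[:2]@t,"Fz",F[2],"z",p[2],"gap",s["finger_gap"])
E
python3 fz.py
```

```text
clock: 16.32
tool_pos: [501.9, 170.0, 442.5]
orientation: [-0.0, 0.993, -0.121, 0.001]
wrist_force: [-0.5, -0.7, 8.1]
finger_gap: 21.4
finger_force: 31.1
phi 210.39759832081523 rad 61.93920930604531 Frad -0.15732370610038976 Ftan -0.8928964720068697 Fz 8.121676517737827 z 442.45452131580066 gap 21.399009155953642
```

```bash
python3 -m crank '{"rows":[{"gripper":0,"translation":[0.164,-0.214,0.0],"yaw":0},{"gripper":0,"translation":[0.378,-0.378,0.01],"yaw":0},{"gripper":0,"translation":[0.627,-0.481,0.02],"yaw":0},{"gripper":0,"translation":[0.895,-0.517,0.03],"yaw":0},{"gripper":0,"translation":[1.162,-0.481,0.042],"yaw":0},{"gripper":0,"translation":[1.411,-0.378,0.053],"yaw":0},{"gripper":0,"translation":[1.626,-0.214,0.064],"yaw":0},{"gripper":0,"translation":[1.790,0,0.075],"yaw":0},{"gripper":0,"translation":[1.893,0.249,0.086],"yaw":0},{"gripper":0,"translation":[1.928,0.517,0.097],"yaw":0},{"gripper":0,"translation":[1.893,0.784,0.108],"yaw":0},{"gripper":0,"translation":[1.790,1.033,0.119],"yaw":0}]}'
python3 fz.py
python3 -m crank '{"rows":[{"gripper":0,"translation":[-0.164,0.214,0.011],"yaw":0},{"gripper":0,"translation":[-0.378,0.378,0.022],"yaw":0},{"gripper":0,"translation":[-0.627,0.481,0.033],"yaw":0},{"gripper":0,"translation":[-0.895,0.517,0.044],"yaw":0},{"gripper":0,"translation":[-1.162,0.481,0.056],"yaw":0},{"gripper":0,"translation":[-1.411,0.378,0.067],"yaw":0}]}'
python3 fz.py
```

```text
clock: 17.82
tool_pos: [591.3, 82.1, 434.4]
orientation: [-0.0, 0.992, -0.122, 0.0]
wrist_force: [-0.7, 1.3, 5.1]
finger_gap: 21.0
finger_force: 30.9
phi 30.68933534038669 rad 63.433943547685246 Frad -1.455552492680035 Ftan -0.4562662819525891 Fz 5.112772532789562 z 434.37722460412215 gap 21.00619323674634
clock: 18.58
tool_pos: [503.6, 81.1, 430.8]
orientation: [-0.0, 0.992, -0.123, 0.001]
wrist_force: [2.5, 1.3, 5.0]
finger_gap: 20.8
finger_force: 31.2
phi 119.0591929983888 rad 62.454395278492264 Frad -2.665877186954006 Ftan -0.9606636833806038 Fz 5.006266146294042 z 430.8125817875791 gap 20.819140768186635
```

```bash
python3 -m crank '{"rows":[{"gripper":0,"translation":[-0.214,-0.164,0.011],"yaw":0},{"gripper":0,"translation":[-0.378,-0.378,0.022],"yaw":0},{"gripper":0,"translation":[-0.481,-0.627,0.033],"yaw":0},{"gripper":0,"translation":[-0.517,-0.895,0.044],"yaw":0},{"gripper":0,"translation":[-0.481,-1.162,0.056],"yaw":0},{"gripper":0,"translation":[-0.378,-1.411,0.067],"yaw":0}]}'
python3 fz.py
python3 -m crank '{"rows":[{"gripper":0,"translation":[0.164,-0.214,0.011],"yaw":0},{"gripper":0,"translation":[0.378,-0.378,0.022],"yaw":0},{"gripper":0,"translation":[0.627,-0.481,0.033],"yaw":0}]}'
python3 fz.py
```

```text
clock: 19.32
tool_pos: [501.7, 169.8, 426.8]
orientation: [0.0, 0.993, -0.121, 0.0]
wrist_force: [-1.0, -0.6, 7.4]
finger_gap: 21.4
finger_force: 31.1
phi 210.11937293370744 rad 61.95305584020724 Frad 0.31928443060155987 Ftan -1.1291592126471786 Fz 7.413549079174495 z 426.754015302299 gap 21.4318925889809
clock: 19.7
tool_pos: [545.6, 189.0, 424.9]
orientation: [-0.0, 0.993, -0.121, 0.0]
wrist_force: [-0.7, 0.7, 8.6]
finger_gap: 21.2
finger_force: 31.3
phi 255.492488930893 rad 62.264397591484794 Frad 0.753689091141566 Ftan -0.691744881965248 Fz 8.604226287453045 z 424.91546382588365 gap 21.221157005325814
```

```bash
python3 -m crank '{"rows":[{"gripper":0,"translation":[0.267,-0.035,0.0],"yaw":0},{"gripper":0,"translation":[0.535,0,0.01],"yaw":0},{"gripper":0,"translation":[0.784,0.103,0.02],"yaw":0}]}'
python3 fz.py
python3 -m crank '{"rows":[{"gripper":0,"translation":[0.214,0.164,0.011],"yaw":0},{"gripper":0,"translation":[0.378,0.378,0.022],"yaw":0}]}'
python3 fz.py
python3 -m crank '{"rows":[{"gripper":0,"translation":[0.103,0.25,0.011],"yaw":0}]}'
python3 fz.py
python3 -m crank '{"rows":[{"gripper":0,"translation":[0.035,0.268,0.011],"yaw":0}]}'
python3 fz.py
```

```text
clock: 20.08
tool_pos: [589.9, 171.6, 423.2]
orientation: [-0.001, 0.993, -0.121, -0.0]
wrist_force: [-1.1, 2.5, 4.1]
finger_gap: 21.4
finger_force: 30.8
phi 300.17501436214644 rad 62.663788065506935 Frad 1.0011326825376314 Ftan -2.5062217507367803 Fz 4.117512871021044 z 423.1629779838124 gap 21.350471886503556
clock: 20.32
tool_pos: [607.1, 142.8, 421.7]
orientation: [-0.001, 0.993, -0.122, 0.001]
wrist_force: [1.3, 2.1, 4.0]
finger_gap: 20.9
finger_force: 30.7
phi 331.19278504766265 rad 62.99459839930099 Frad 1.833750943549835 Ftan -1.6724652634814203 Fz 3.9639734514653564 z 421.7122984883623 gap 20.86565939724351
clock: 20.45
tool_pos: [609.4, 125.9, 420.9]
orientation: [-0.0, 0.993, -0.122, 0.001]
wrist_force: [1.8, 0.9, 3.6]
finger_gap: 21.4
finger_force: 30.7
phi 346.7034837393799 rad 63.20874419525008 Frad 1.8273304757615594 Ftan -0.882020960820655 Fz 3.595796905584571 z 420.90477803234927 gap 21.39129159362908
clock: 20.58
tool_pos: [607.2, 109.4, 420.1]
orientation: [0.0, 0.992, -0.122, 0.0]
wrist_force: [1.2, 1.4, 3.6]
finger_gap: 21.2
finger_force: 30.8
phi 1.8701806192998998 rad 63.40166721182348 Frad 0.770833351923357 Ftan -1.704801799567767 Fz 3.619869495973708 z 420.07311162015657 gap 21.236245818645465
```

```bash
python3 -m crank '{"rows":[{"gripper":0,"translation":[-0.035,0.267,0.011],"yaw":0}]}' >/dev/null
python3 fz.py
python3 -m crank '{"rows":[{"gripper":0,"translation":[-0.103,0.25,0.011],"yaw":0}]}'>/dev/null
python3 fz.py
python3 -m crank '{"rows":[{"gripper":0,"translation":[-0.164,0.214,0.011],"yaw":0}]}'>/dev/null
python3 fz.py
```

```text
phi 16.65134525190315 rad 63.49314136109415 Frad 0.3446606345609087 Ftan -2.5427626800722587 Fz 4.954105889887591 z 419.30897600618675 gap 21.28626819005019
phi 31.14380456551904 rad 63.42373685945662 Frad -1.4599661357350853 Ftan -3.9058305226057826 Fz 3.655336698894252 z 418.70574745985346 gap 21.208187402183793
phi 45.564030737637985 rad 63.23698821427397 Frad -1.182002633211229 Ftan -3.7529344612344797 Fz 3.7139495378474985 z 418.1989969596713 gap 21.137459001189303
```

```bash
python3 -m crank '{"rows":[{"gripper":0,"translation":[-0.214,0.164,0.008],"yaw":0}]}' >/dev/null
python3 fz.py
python3 -m crank '{"rows":[{"gripper":0,"translation":[-0.25,0.103,0.008],"yaw":0}]}'>/dev/null
python3 fz.py
```

```text
phi 60.11790658660739 rad 62.93463387809599 Frad -2.069187407958875 Ftan -5.21657498272848 Fz 2.523737186010819 z 417.79151526637247 gap 21.063438515523
phi 74.74078883440471 rad 62.77949664326905 Frad -4.015642819242536 Ftan -7.633296746604679 Fz 1.559896196702687 z 417.35515773249324 gap 21.25521363320311
```

The press has gone firm: the tangential force climbed steadily from about 1 N to 7.6 N over the last 60°, at the expected height. I wind back a turn.

```bash
python3 -m crank '{"rows":[{"gripper":0,"translation":[0.25,-0.103,0.0],"yaw":0},{"gripper":0,"translation":[0.463,-0.267,-0.011],"yaw":0},{"gripper":0,"translation":[0.627,-0.481,-0.022],"yaw":0},{"gripper":0,"translation":[0.731,-0.731,-0.033],"yaw":0},{"gripper":0,"translation":[0.766,-0.998,-0.044],"yaw":0},{"gripper":0,"translation":[0.731,-1.265,-0.056],"yaw":0},{"gripper":0,"translation":[0.627,-1.515,-0.067],"yaw":0},{"gripper":0,"translation":[0.463,-1.729,-0.078],"yaw":0},{"gripper":0,"translation":[0.249,-1.893,-0.089],"yaw":0},{"gripper":0,"translation":[0,-1.996,-0.1],"yaw":0},{"gripper":0,"translation":[-0.267,-2.031,-0.111],"yaw":0},{"gripper":0,"translation":[-0.535,-1.996,-0.122],"yaw":0}]}' >/dev/null
python3 fz.py
```

```text
phi 254.35845694528314 rad 62.08784975605661 Frad -1.2215358608630107 Ftan 3.929290884707728 Fz 2.0628852277834078 z 424.43147582828425 gap 21.301671070535914
```

```bash
python3 -m crank '{"rows":[{"gripper":0,"translation":[-0.25,0.103,-0.005],"yaw":0},{"gripper":0,"translation":[-0.463,0.267,-0.015],"yaw":0},{"gripper":0,"translation":[-0.627,0.481,-0.025],"yaw":0},{"gripper":0,"translation":[-0.731,0.731,-0.036],"yaw":0},{"gripper":0,"translation":[-0.766,0.998,-0.047],"yaw":0},{"gripper":0,"translation":[-0.731,1.265,-0.058],"yaw":0},{"gripper":0,"translation":[-0.627,1.515,-0.07],"yaw":0},{"gripper":0,"translation":[-0.463,1.729,-0.081],"yaw":0},{"gripper":0,"translation":[-0.249,1.893,-0.092],"yaw":0},{"gripper":0,"translation":[0,1.996,-0.103],"yaw":0},{"gripper":0,"translation":[0.267,2.031,-0.115],"yaw":0},{"gripper":0,"translation":[0.535,1.996,-0.125],"yaw":0}]}' >/dev/null
python3 fz.py
python3 -m crank '{"rows":[{"gripper":0,"translation":[0,0,0],"yaw":0},{"gripper":0,"translation":[0,0,0.03],"yaw":0},{"gripper":0,"translation":[0,0,0.03],"yaw":0}]}'
python3 fz.py
```

```text
phi 74.59598332371766 rad 62.93264763060381 Frad -4.773970128625 Ftan 3.380314763635792 Fz 6.3414628135391835 z 431.4619180232796 gap 20.99375483139343
clock: 24.58
tool_pos: [548.3, 63.7, 431.1]
orientation: [0.0, 0.993, -0.122, -0.001]
wrist_force: [-1.4, 2.0, 11.3]
finger_gap: 21.2
finger_force: 32.3
phi 74.08370066899401 rad 63.06179887388391 Frad -2.0894268321625518 Ftan 1.318437998512797 Fz 11.26959820989228 z 431.0842917373436 gap 21.241994360047446
```

```bash
python3 -m crank '{"rows":[{"gripper":0,"translation":[0,0,-0.06],"yaw":0},{"gripper":40,"translation":[0,0,-0.06],"yaw":0},{"gripper":40,"translation":[0,0,-0.06],"yaw":0},{"gripper":40,"translation":[0,0,-0.06],"yaw":0},{"gripper":40,"translation":[0,0,-0.6],"yaw":0},{"gripper":40,"translation":[0,0,-1.4],"yaw":0},{"gripper":40,"translation":[-0.3,0.7,-2.0],"yaw":0},{"gripper":40,"translation":[-0.6,1.6,-2.2],"yaw":0},{"gripper":40,"translation":[-0.6,2.5,-2.2],"yaw":0},{"gripper":40,"translation":[-0.6,3.4,-2.2],"yaw":0},{"gripper":40,"translation":[-0.6,4.2,-2.2],"yaw":0},{"gripper":40,"translation":[-0.6,4.2,-2.2],"yaw":0}]}'
python3 - <<'E'
from h import *
h=np.radians(-14-75); o=np.array([545.5,127,235.2-19.3])
ims=[]
for n in("side","top"):
    im=r.capture(n); c=(225,170,345,290) if n=="side" else (215,145,335,265)
    ims.append(cv2.resize(im[c[1]:c[3],c[0]:c[2],::-1],None,fx=3.3,fy=3.3,interpolation=cv2.INTER_CUBIC))
    print(n,[((proj(n,o+[x*np.cos(h),x*np.sin(h),z])-c[:2]+.5)*3.3-.5).round() for x,z in((62,78),(0,54))])
cv2.imwrite("pics/i.png",np.hstack(ims))
E
```

```text
clock: 26.08
tool_pos: [450.4, -176.0, 561.8]
orientation: [0.001, 0.992, -0.126, -0.001]
wrist_force: [0.4, 0.3, -0.8]
finger_gap: 39.9
finger_force: 0.0
side [array([235.,  44.]), array([191., 129.])]
top [array([271., 147.]), array([185., 154.])]
```

View pics/i.png

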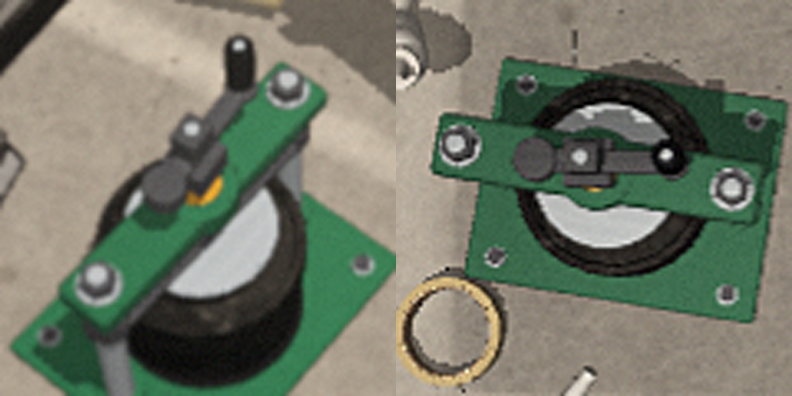

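The final picture shows the crank level and seated, with the knob at side (237,43) against a predicted (235,44) and the boss at (191,129), exactly as predicted. The press and tape stand as before. I hand in.

```bash
python3 -c "
from rig import r
print(r.sign_off())"
```

```text
the job is handed in; nothing more can be done
None
```

I fitted the crank fully onto the screw, wound the lid home until the press went firm, wound back one turn and left the crank seated; I handed the job in just after 26 s, and the result of the judging was not shown.

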